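# Switch off the grill and move the hot tray to the cooling stand with the turner

## Task

The biscuits are done: first turn the grill's switch clockwise until it clicks over into its off position. Then take the turner, slide its blade under the hot tray, lift the tray level off the grill and set it down squarely on both rails of the cooling stand without dropping it; never touch the hot tray with the gripper. Finally draw the turner out and lay it flat on the worktop, clear of the stand, leaving everything else where it is.

Things in the scene. Friction and masses are not known exactly. Their poses are not given: they have to be found in the camera images.
- switch (a joint): the grill's rotary switch, rad: 0 on, 1.4 off, growing clockwise seen from above. A spring detent holds it at either end: let go before half way it snaps back to 0, past half way it snaps on to 1.4 with a click. Turning takes up to 0.2 N m
- switch_grip (a point): on the switch's upright axis at the height to grip (82 mm over the worktop). The switch: a steel disc 72 mm across with a black bar grip on top, 18 mm wide, 72 mm long, from 65 to 97 mm over the worktop. The point turns with it: x runs along the bar, the narrow pointer end with a white line is at -x
- grill: low dark steel grill fixed to the worktop, left. Origin on the worktop below the tray's middle. Two runners along y carry the tray: inner gap 100 mm, 125 mm long, tops at z 60; body top between them at z 36: a channel 24 mm high under the tray, open at the -y (right) end. Panel with the switch at the other end, y +67 to +160 mm, top z 58; switch axis at y +117. Body 134 mm in x
- tray: hot shallow aluminium tray with four biscuits, no handle: 130 mm (x) by 110 mm (y), floor 3 mm thick, rim 12 mm high; origin at the centre of its underside. It lies across the two runners of the grill
- stand: low open steel cooling stand fixed to the worktop, right of the grill. Origin on the worktop below its middle. Two rails along y, 125 mm long, 14 mm wide, inner gap 100 mm, tops at z 34 mm, on four legs; two cross bars low on the worktop at y -50 and +50 mm, tops at z 9 mm: a blade can go down and out along y between the rails
- turner: slotted turner (spatula), 240 mm, 0.16 kg. Origin under the middle of the blade; x forward along the blade, z up. Steel blade 3 mm thick, 80 mm wide (y), x -65 to +50 mm; a thin neck rises to the level dark wooden handle: 22 mm wide, 24 mm high, x -80 to -190 mm, centre at z +46 mm. It stands on its blade, the handle in the air
- turner_grip (a point): point in the turner's handle, near its front end, to grip it: in the turner's frame x -110, y 0, z +46 mm
- pepper_mill: bystander, to be left where it is: dark wooden pepper mill, 58 mm wide, 150 mm tall; origin at the centre of its underside
- mustard_jar: bystander, to be left where it is: small jar with a yellow lid, 49 mm wide, 66 mm tall; origin at the centre of its underside
- sugar_jar: bystander, to be left where it is: low glass jar with a wooden lid, 59 mm wide, 78 mm tall; origin at the centre of its underside
- oil_bottle: bystander, to be left where it is: glass oil bottle, 61 mm wide, 268 mm tall; origin at the centre of its underside
- cafetiere: bystander, to be left where it is: small cafetiere, 184 mm tall; origin at the centre of its underside
- bean_jar: bystander, to be left where it is: glass jar with a wooden lid, 63 mm wide, 138 mm tall; origin at the centre of its underside
- dish_soap: bystander, to be left where it is: washing-up liquid bottle, 57x35 mm, 168 mm tall; origin at the centre of its underside
- salt_shaker: bystander, to be left where it is: glass salt shaker with a steel top, 44 mm wide, 90 mm tall; origin at the centre of its underside
- grill_tray_place (a point): point in the grill's frame where the middle of the tray's underside belongs: on the grill's origin, at runner height (z 60 mm)

How it is judged:
By the outcome, as a careful person would: the job done as asked, in the order asked, and still so for the second after the job is handed in, with the robot touching nothing.
It also fails if it takes over 67 s, if anything falls off the work surface, if the arm or the gripper's body presses on something with over 40 N, if the wrist force passes 120 N, or if a joint passes its speed limit or range.

## Robot

A 6-joint arm with a two-finger parallel gripper is mounted at the origin on a cart in front of the work surface, level with it; the furniture and walls round the work are solid. World frame = base frame: x ahead of the robot, y to its left, z up, the work surface at z = 0. Lengths are in m, angles in rad, forces in N, time in s.
With the tool pointing down it reaches from about 0.275 to 0.825 m from the base axis. Payload 5.2 kg.
Tool frame: the origin (TCP) lies on the centre line of the jaws, within the pads' length; the fingertips stand 17 mm ahead of it and the grasp point (between the pads) lies 2 mm behind it; z points along the fingers, y is the line along which they close (so a half turn about z gives the same grasp; the last joint's range is limited). The gripper opens to 93 mm and grips with 3 to 60 N. Pads are 15 mm wide; open, the fingers measure 128 mm over their backs; the gripper's body (75 mm by 188 mm) begins 65 mm behind the grasp point.
Start: joints at [-1.508, 0.259, 1.535, -0, 1.348, -0.203], TCP at [0.144, -0.531, 0.236] pointing down, gripper open.
Joint ranges: [-3.14, 3.14], [-0.91, 2.08], [0.19, 2.58], [-1.22, 4.36], [0.22, 2.71], [-3.12, 3.12]. Speed limits (rad/s): [2.57, 2.57, 3.14, 3.14, 3.14, 3.14].

## Interface

Orientations are given as a unit quaternion [x, y, z, w].
In Python, from plant import * gives the robot as it stands. The module is installed in compiled form; this text tells all that it offers.
- The arm moves only by the tool arm_command, never from a script. Its argument "motion" is a list of rows, each a list of 5 numbers: the closure, from 0 (fully open) to 1 (shut), then the shift along the world's x, y, z in m, then the turn about the world's z in degrees. In form: [[jaw, tx, ty, tz, turn], ...]. A call has 1 to 8 rows; each row is the pose to reach, as a shift and turn from the pose commanded when the call began; what a row does not reach only later rows make up. A row lasts 1/12 s, in which the tool goes at most 41.7 mm and 7.16 degrees, less where a joint would pass 70% of its speed; a pose out of reach is approached as far as the arm can. A call with a gripper value outside its range is refused whole. The fingers move at their own pace and stop on an object; "newtons" is the grip in N (left out, the last holds). Time passes only in rows, so rows that repeat a pose let the fingers close. It gives the time, the measured TCP pose, the force, the opening and the grip force at its end, in the units of the state.
- sense(): the state, without advancing time (a new reading comes with each control period).
- snapshot(name): name is "side" or "top"; returns the picture (420x560x3 uint8, blue, green, red); there is no depth.
- camera_info(name): a dict with "fx", "fy", "cx", "cy" (pixels), "pose" (4x4, takes a point from camera to world coordinates). Camera axes: x right, y up, looking along -z (the intrinsics and any distortion apply to the point x, -y, -z); pixel columns grow to the right and rows downward; lengths in m; the calibration is good to about 2 mm. A picture is of the moment at which its call begins. camera_info takes no time and is no camera call.
- sign_off(): hands the job in; it is judged then, once.
Trained networks look in the newest picture that a camera, given by its name, has taken for a name from the list of things; names that differ only in an ending like _2 or _b are one class to them, and where a whole thing is asked for, a point or a joint stands for the part that bears it (a point fixed in the world has none). Each returns a list of dicts, best first, with "conf" (0 to 1); they miss things now and then, are a little off and sometimes report something else, mostly with a low value. They report only what shows in the picture. A call takes as long as a camera call.
- search_frame(camera, name): "centre" ([column, row] in pixels, amid what is visible of it).
- landmark_of(camera, name): "centre" ([column, row] in pixels: a listed point, or the origin of a listed thing).
The state is a dict: "t": time; "joint_pos": joint angles; "dq": joint speeds; "effort": joint torques, N m; "tcp_pos": TCP position; "eef_rot": TCP orientation; "wrist_force": force on the tool from outside, world axes, zero at the start; "ft_torque": the same for the moment, N m; "finger_gap": opening from 0.0 (shut) to 1.0 (fully open); "gripper_force": force on a finger pad.
Only numpy, scipy, OpenCV 4.12 (cv2) and the standard library are available. Lean on these libraries where they do the work, as an engineer would, in place of code of your own. Each camera call takes 0.05 s, during which the arm holds its last target. There are 200 camera calls.

## Working session

There is one attempt and no reset: what is moved stays moved. The work goes in short steps, Python scripts to look and compute and a tool call to move; the robot and the scene stay as the last step left them, time stands still between calls to the robot, and variables do not carry over. Pictures are saved under pics/ and viewed, at most 10 in all, crops included, and the job is handed in when it is done.

Besides the shell and the picture viewer there is one more tool, called as name(argument=value, ...) on one line, values as JSON. arm_command: Moves the arm, as the interface text tells. Its arguments: {"type":"object","properties":{"motion":{"type":"array"},"newtons":{"type":"number"}},"required":["motion"]}

```bash
mkdir -p pics; cat > h.py <<'E'
from plant import *
import numpy as np, cv2
def ray(cam,px):
    i=camera_info(cam);P=np.array(i["pose"])
    d=np.array([(px[0]-i["cx"])/i["fx"],-(px[1]-i["cy"])/i["fy"],-1.])
    return P[:3,3],P[:3,:3]@d
def onz(cam,px,z):
    o,d=ray(cam,px);return o+d*(z-o[2])/d[2]
def proj(cam,p):
    i=camera_info(cam);P=np.array(i["pose"]);q=P[:3,:3].T@(np.array(p)-P[:3,3])
    return np.array([i["cx"]+i["fx"]*q[0]/-q[2],i["cy"]-i["fy"]*q[1]/-q[2]])
def tri(pa,pb):
    (o1,d1),(o2,d2)=ray("side",pa),ray("top",pb)
    A=np.stack([d1,-d2],1);s=np.linalg.lstsq(A,o2-o1,rcond=None)[0]
    a,b=o1+s[0]*d1,o2+s[1]*d2
    return (a+b)/2,np.linalg.norm(a-b)
E
python3 - <<'E'
from h import *
np.set_printoptions(precision=4,suppress=True)
for c in("side","top"):
    im=snapshot(c);cv2.imwrite(f"pics/{c}0.png",im)
    i=camera_info(c);print(c,{k:v for k,v in i.items() if k!="pose"},np.array(i["pose"]))
Z=dict(switch_grip=.082,grill=0,tray=.06,stand=0,turner=0,turner_grip=.046,grill_tray_place=.06)
for n,z in Z.items():
    r={}
    for c in("side","top"):
        l=landmark_of(c,n)[:2]
        for k in l: print(n,c,np.round(k["centre"],1),round(k["conf"],2),onz(c,k["centre"],z)[:2])
        if l:r[c]=l[0]["centre"]
    if len(r)==2:print("   tri",*tri(r["side"],r["top"]))
s=sense();print(s["t"],s["tcp_pos"],s["eef_rot"],s["wrist_force"])
E
```

```text
side {'fx': 472.6567646884511, 'fy': 472.6567646884511, 'cx': 276.15181083639857, 'cy': 210.95758815827412} [[ 0.9474  0.1128 -0.2997  0.0849]
 [-0.32    0.3652 -0.8742 -1.4629]
 [ 0.0109  0.9241  0.3821  0.7326]
 [ 0.      0.      0.      1.    ]]
top {'fx': 475.9386600396887, 'fy': 475.9386600396887, 'cx': 285.5139912785309, 'cy': 211.80650139139465} [[ 0.211   0.8218 -0.5292 -0.4404]
 [-0.9774  0.1838 -0.1042 -0.1811]
 [ 0.0116  0.5393  0.842   1.7077]
 [ 0.      0.      0.      1.    ]]
switch_grip side [244.9 183.7] 0.73 [0.5657 0.3464]
switch_grip side [287.4 326.8] 0.52 [ 0.4    -0.6318]
switch_grip top [209.8 205.3] 0.5 [0.5448 0.3285]
   tri [0.5536 0.3288 0.0841] 0.017239586961172053
grill side [245.8 218.9] 0.77 [0.5207 0.1714]
grill top [237.9 223.4] 0.6 [0.533  0.2128]
   tri [ 0.5372  0.2163 -0.0176] 0.010242781359294222
tray side [248.8 203.5] 0.84 [0.5355 0.1786]
tray side [246.5 216.1] 0.72 [0.4942 0.0614]
tray top [242.  218.3] 0.86 [0.5259 0.1891]
   tri [0.5351 0.191  0.0528] 0.00868103460605541
stand side [258.6 245.5] 0.84 [ 0.5021 -0.064 ]
stand side [238.9 186.6] 0.28 [0.5892 0.5431]
turner side [267.5 271.6] 0.66 [ 0.4767 -0.2442]
turner top [276.9 191.4] 0.46 [0.7285 0.0894]
   tri [ 0.676   0.0899 -0.1287] 0.23261303901314728
turner_grip side [258.9 276.6] 0.85 [ 0.4202 -0.3404]
grill_tray_place side [245.9 200.6] 0.75 [0.533  0.2117]
grill_tray_place top [236.2 218.5] 0.66 [0.5198 0.2118]
   tri [0.5283 0.2131 0.0567] 0.01141626445589585
0.8 [ 0.1445 -0.5307  0.2357] [ 0.9912  0.1325 -0.     -0.    ] [-0.2468 -0.1792 -0.005 ]
```

View pics/side0.png

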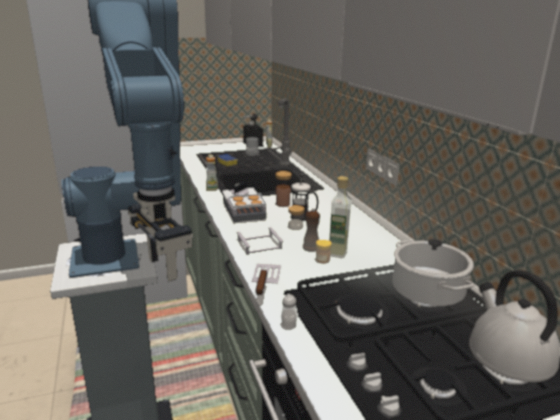

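View pics/top0.png

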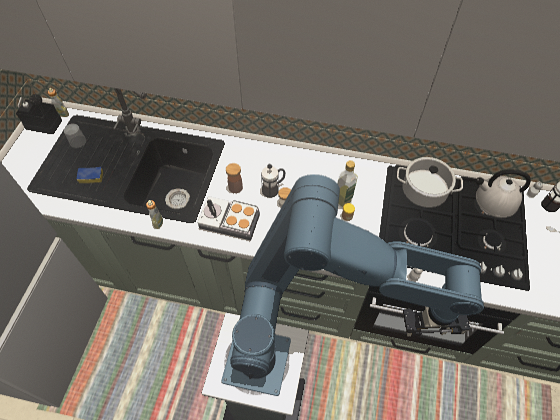

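arm_command(motion=[[0,0.016,0.03,0.02,0],[0,0.032,0.06,0.04,0],[0,0.048,0.09,0.06,0],[0,0.064,0.12,0.08,0],[0,0.08,0.15,0.1,0],[0,0.096,0.18,0.12,0],[0,0.112,0.21,0.12,0],[0,0.128,0.24,0.12,0]])

```text
t: 1.47
tcp_pos: [0.2732, -0.2897, 0.3573]
eef_rot: [0.991, 0.132, 0.001, 0.002]
wrist_force: [0.8, -1.5, -0.6]
finger_gap: 1.002
gripper_force: 0.0
```

arm_command(motion=[[0,0.02,0.035,0,0],[0,0.04,0.07,0,0],[0,0.06,0.105,0,0],[0,0.08,0.14,0,0],[0,0.1,0.175,0,0],[0,0.115,0.21,0,0],[0,0.12,0.25,0,0],[0,0.12,0.29,0,0]])

```text
t: 2.13
tcp_pos: [0.3931, 0.0012, 0.3556]
eef_rot: [0.991, 0.133, 0.0, -0.0]
wrist_force: [1.1, 0.9, -0.6]
finger_gap: 1.0
gripper_force: 0.0
```

arm_command(motion=[[0,0.0,0.04,0,0],[0,0,0.08,0,0],[0,0.0,0.12,0,0],[0,0,0.16,0,0],[0,0,0.2,0,0],[0,0,0.24,0,0],[0,0,0.28,0,0],[0,0,0.32,0,0]])

```text
t: 2.8
tcp_pos: [0.3919, 0.3215, 0.3559]
eef_rot: [0.991, 0.133, 0.0, -0.0]
wrist_force: [1.0, -0.0, 0.6]
finger_gap: 0.999
gripper_force: 0.0
```

```bash
python3 - <<'E'
from h import *
np.set_printoptions(precision=4,suppress=True)
for c in("side","top"):
    im=snapshot(c);cv2.imwrite(f"pics/{c}1.png",im)
a=cv2.imread("pics/side0.png")[180:310,210:350];b=cv2.imread("pics/top1.png")
cv2.imwrite("pics/sc.png",cv2.resize(a,None,fx=4.5,fy=4.5,interpolation=cv2.INTER_CUBIC))
cv2.imwrite("pics/tc.png",cv2.resize(b[150:290,190:450],None,fx=3,fy=3,interpolation=cv2.INTER_CUBIC))
Z=dict(stand=0,turner=0,turner_grip=.046,salt_shaker=0,mustard_jar=0,oil_bottle=0,pepper_mill=0,sugar_jar=0,cafetiere=0,bean_jar=0,dish_soap=0)
for n,z in Z.items():
    r={}
    for c in("side","top"):
        l=landmark_of(c,n)[:1]
        for k in l: print(n,c,np.round(k["centre"],1),round(k["conf"],2),onz(c,k["centre"],z)[:2])
        if l:r[c]=l[0]["centre"]
    if len(r)==2:print("   tri",*tri(r["side"],r["top"]))
s=sense();print(s["t"],s["tcp_pos"],s["eef_rot"],s["wrist_force"])
E
```

```text
stand side [256.9 244.5] 0.73 [ 0.4987 -0.0548]
stand top [301.5 241. ] 0.58 [ 0.5082 -0.0638]
   tri [ 0.4995 -0.0644  0.007 ] 0.00840573621949066
turner side [267.4 272. ] 0.86 [ 0.4757 -0.2465]
turner top [344.5 258. ] 0.82 [ 0.4692 -0.2476]
   tri [ 0.4728 -0.2477 -0.0006] 0.00571470526133986
turner_grip side [246.1 200.7] 0.73 [0.5428 0.2453]
turner_grip top [367.1 268.5] 0.92 [ 0.4187 -0.3378]
   tri [ 0.3549 -0.3217  0.2563] 0.07988574762740755
salt_shaker side [288.5 328.6] 0.71 [ 0.4398 -0.535 ]
salt_shaker top [413.4 275.9] 0.5 [ 0.45   -0.5243]
   tri [ 0.4476 -0.5251 -0.0056] 0.009272289314373199
mustard_jar side [304.9 219.1] 0.28 [0.7401 0.1013]
mustard_jar top [344.9 216.3] 0.65 [ 0.6658 -0.2205]
   tri [ 0.5923 -0.2189  0.1422] 0.0313052240847232
oil_bottle side [306.2 217.1] 0.69 [0.7524 0.1182]
oil_bottle top [343.9 202.7] 0.62 [ 0.7337 -0.2062]
   tri [ 0.6218 -0.2034  0.1522] 0.012053629414432176
pepper_mill side [311.9 245.2] 0.92 [ 0.6785 -0.1169]
pepper_mill top [324.5 211.6] 0.72 [ 0.6703 -0.1319]
   tri [ 0.6692 -0.1323  0.0069] 0.005758493473283394
sugar_jar side [294.1 227.7] 0.75 [0.6712 0.0381]
sugar_jar top [279.8 201.1] 0.71 [0.6813 0.0659]
   tri [ 0.6857  0.0677 -0.0128] 0.006675764531803441
cafetiere side [303.  217.5] 0.58 [0.7388 0.1182]
cafetiere top [274.3 190.2] 0.82 [0.7322 0.102 ]
   tri [0.7299 0.1008 0.007 ] 0.004071786573803294
bean_jar side [284.  205.5] 0.59 [0.7099 0.26  ]
bean_jar top [236.4 190. ] 0.66 [0.6969 0.2643]
   tri [ 0.7072  0.2661 -0.0054] 0.011216277329539105
dish_soap side [211.4 190.8] 0.82 [0.4568 0.5243]
dish_soap top [157.  223.2] 0.79 [0.4603 0.5428]
   tri [ 0.4622  0.5454 -0.007 ] 0.0032824165369064492
4.0 [0.3925 0.3194 0.3556] [ 0.9912  0.1326 -0.      0.    ] [-0.1328 -0.4429 -0.2854]
```

View pics/sc.png

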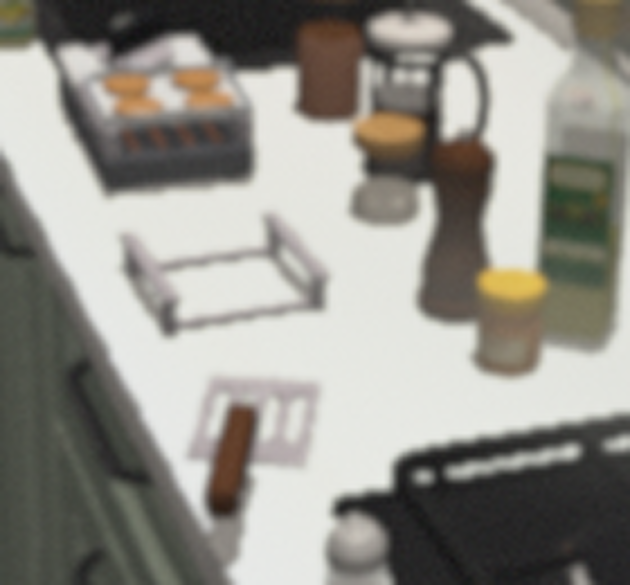

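View pics/tc.png

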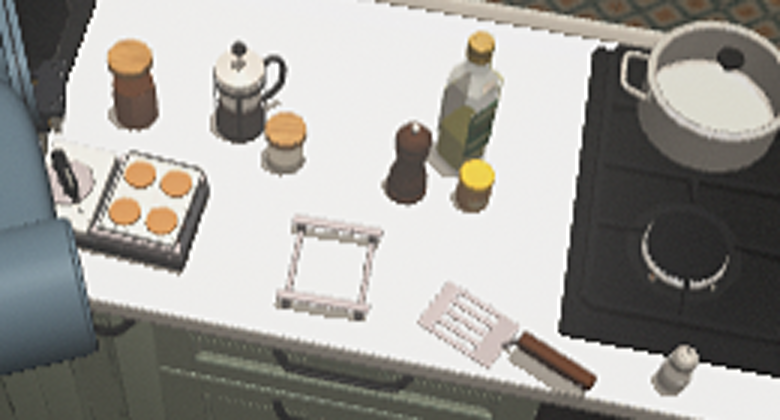

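```bash
cat > fit.py <<'E'
from h import *
from scipy.optimize import least_squares
def fit(pts,g):
    """pts: (cam,px,local xyz)"""
    def tf(q,l): c,s=np.cos(q[2]),np.sin(q[2]);return [q[0]+c*l[0]-s*l[1],q[1]+s*l[0]+c*l[1],l[2]]
    f=lambda q:np.concatenate([proj(c,tf(q,l))-p for c,p,l in pts])
    r=least_squares(f,g,loss="soft_l1");return r.x,r.fun.reshape(-1,2),tf
T=lambda u,v:("top",np.array([190+u/3,150+v/3]));S=lambda u,v:("side",np.array([210+u/4.5,180+v/4.5]))
def P(a,l):return (a[0],a[1],l)
stand=[P(T(293,221),(.057,.0625,.034)),P(T(382,234),(.057,-.0625,.034)),P(T(278,299),(-.057,.0625,.034)),P(T(367,312),(-.057,-.0625,.034)),
 P(S(130,238),(-.057,.0625,.034)),P(S(172,305),(-.057,-.0625,.034)),P(S(272,217),(.057,.0625,.034)),P(S(322,277),(.057,-.0625,.034))]
tray=[P(T(127,151),(.065,.055,.072)),P(T(207,181),(.065,-.055,.072)),P(T(176,244),(-.065,-.055,.072)),P(T(94,224),(-.065,.055,.072)),
 P(S(75,72),(-.065,.055,.072)),P(S(100,122),(-.065,-.055,.072)),P(S(250,118),(.065,-.055,.072)),P(S(215,70),(.065,.055,.072))]
turn=[P(T(420,322),(.05,.04,.003)),P(T(447,283),(.05,-.04,.003)),P(T(524,332),(-.065,-.04,.003)),P(T(487,366),(-.065,.04,.003)),
 P(T(594,378),(-.19,0,.05)),P(S(212,378),(.05,.04,.003)),P(S(320,382),(.05,-.04,.003)),P(S(305,465),(-.065,-.04,.003)),P(S(190,458),(-.065,.04,.003)),
 P(S(222,510),(-.19,0,.046)),P(S(245,405),(-.08,0,.055))]
E
python3 - <<'E'
from fit import *
np.set_printoptions(precision=4,suppress=True)
R={}
for n,p,g in(("stand",stand,[.5,-.06,0]),("tray",tray,[.53,.19,-.2]),("turn",turn,[.47,-.247,1.03])):
    q,f,tf=fit(p,g);R[n]=q;print(n,q[:2],np.degrees(q[2]),"\n",np.round(f,1).tolist())
sw=fit([],R["tray"])[2](R["tray"],[0,.117,.08]) if 0 else None
tf=fit(stand,[.5,-.06,0])[2]
print("switch from tray",tf(R["tray"],[0,.117,.08]))
def box(im,cam,q,xr,yr,z,col,off,s):
    pts=[(xr[0],yr[0]),(xr[1],yr[0]),(xr[1],yr[1]),(xr[0],yr[1])]
    uv=np.array([(proj(cam,tf(q,[*p,z]))+.5-off)*s for p in pts]).astype(int)
    cv2.polylines(im,[uv],True,col,1)
tiles=[]
for c,f,off in(("top","top0",(195,185)),("top","top1",(275,205)),("top","top1",(325,230)),("side","side0",(220,182)),("side","side0",(230,222)),("side","side0",(240,255))):
    w,h,s=(66,50,4)
    im=cv2.imread(f"pics/{f}.png")[off[1]:off[1]+h,off[0]:off[0]+w]
    im=cv2.resize(im,None,fx=s,fy=s,interpolation=cv2.INTER_CUBIC);o=np.array(off)
    box(im,c,R["tray"],(-.065,.065),(-.055,.055),.072,(0,255,0),o,s)
    box(im,c,R["tray"],(-.067,.067),(-.0625,.16),.0,(255,0,0),o,s)
    for a in(1,-1):box(im,c,R["stand"],sorted((a*.05,a*.064)),(-.0625,.0625),.034,(0,0,255),o,s)
    box(im,c,R["turn"],(-.065,.05),(-.04,.04),.003,(255,0,255),o,s)
    box(im,c,R["turn"],(-.19,-.08),(-.011,.011),.058,(0,255,0),o,s)
    tiles.append(im)
cv2.imwrite("pics/ov.png",np.vstack([np.hstack(tiles[:3]),np.hstack(tiles[3:])]))
E
```

```text
stand [ 0.504  -0.0608] 1.3072946210027911 
 [[0.7, -0.5], [1.0, 0.3], [0.3, -2.5], [1.6, -1.4], [-1.1, -1.8], [-0.0, -1.4], [-1.8, -1.4], [-0.7, -0.2]]
tray [0.5275 0.1941] -3.719627603260816 
 [[0.8, -0.1], [-0.5, -3.8], [-0.1, 1.5], [1.1, 1.5], [0.1, -0.1], [-0.6, -1.1], [-0.2, -3.1], [1.1, -2.3]]
turn [ 0.4741 -0.2492] 66.07366977826207 
 [[-0.7, -0.1], [1.0, -1.2], [-0.5, -2.6], [1.4, 0.7], [0.8, 1.5], [-0.7, -0.9], [0.3, -0.4], [0.5, 0.1], [-0.9, 0.1], [0.2, -0.4], [-0.2, -0.3]]
switch from tray [np.float64(0.5351030208163551), np.float64(0.3108428617373381), 0.08]
```

View pics/ov.png

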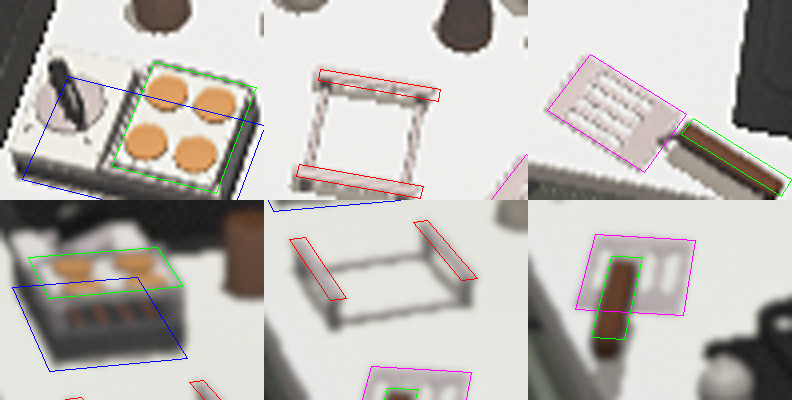

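```bash
python3 - <<'E'
import cv2,numpy as np
a=cv2.imread("pics/top0.png")[190:246,192:267];b=cv2.imread("pics/side0.png")[180:230,216:274]
a=cv2.resize(a,(750,560),interpolation=cv2.INTER_CUBIC)[:, :]
b=cv2.resize(b,(580,500),interpolation=cv2.INTER_CUBIC)
cv2.imwrite("pics/g1.png",a);cv2.imwrite("pics/g2.png",b)
E
```

```text
(no output)
```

View pics/g1.png

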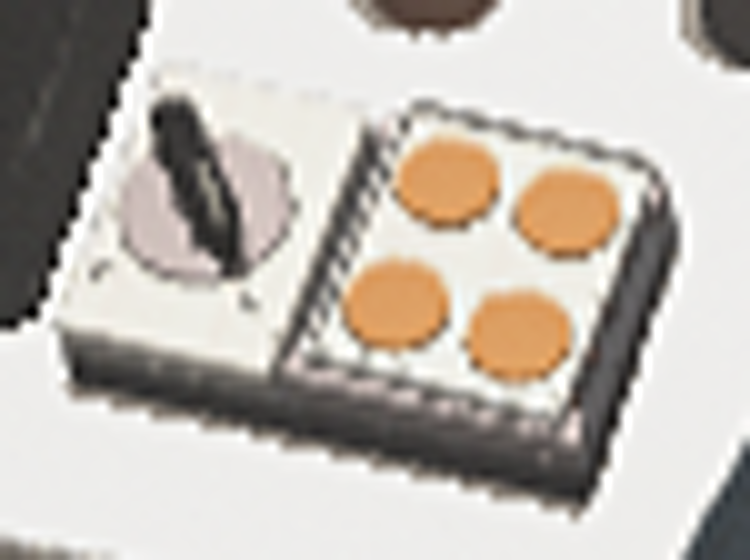

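```bash
python3 - <<'E'
from fit import *
np.set_printoptions(precision=4,suppress=True)
G=lambda u,v:("top",np.array([191.5+u/10,189.5+v/10]))
g=[P(G(60,325),(-.067,.16,.058)),P(G(155,72),(.067,.16,.058)),P(G(375,120),(.067,.067,.058)),P(G(272,375),(-.067,.067,.058)),P(G(75,395),(-.067,.16,0)),P(G(580,512),(-.067,-.0625,0))]
t=[P(G(415,108),(.065,.055,.072)),P(G(655,178),(.065,-.055,.072)),P(G(572,430),(-.065,-.055,.072)),P(G(300,362),(-.065,.055,.072))]
for n,p in(("grill",g),("tray",t)):
    q,f,tf=fit(p,[.53,.2,-.1]);print(n,q[:2],np.degrees(q[2]),np.round(f,1).tolist())
    if n=="grill":print("switch",tf(q,[0,.117,.08])[:2])
q,f,tf=fit([P(G(208,207),(0,0,.065))],[.54,.32,0]);print("disc",q)
a,b=[onz(*G(*x),.097) for x in((172,103),(235,265))];print("bar",a,b,np.degrees(np.arctan2(*(a-b)[[1,0]])),(a+b)/2)
E
```

```text
grill [0.5309 0.2012] -1.7929975699192633 [[-0.8, 0.2], [0.6, -0.9], [-0.2, -1.1], [-0.1, 0.1], [-0.2, 0.5], [0.8, 0.4]]
switch [np.float64(0.5345615117796543), np.float64(0.3181897748637311)]
tray [0.527  0.1964] -3.9060155345564787 [[-0.3, -0.1], [1.0, -0.8], [-0.8, 0.3], [0.3, 0.4]]
disc [0.5342 0.3167 0.    ]
bar [0.5604 0.336  0.097 ] [0.4912 0.2885 0.097 ] 34.4562022037825 [0.5258 0.3123 0.097 ]
```

View pics/g2.png

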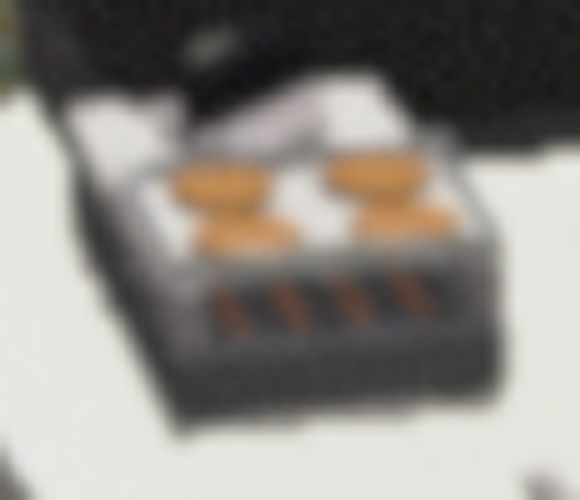

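arm_command(motion=[[0.45,0.03,0,-0.015,5],[0.45,0.06,0,-0.03,10],[0.45,0.09,0,-0.05,15],[0.45,0.12,0,-0.08,20],[0.45,0.141,-0.001,-0.11,20],[0.45,0.141,-0.001,-0.145,20],[0.45,0.141,-0.001,-0.18,20],[0.45,0.141,-0.001,-0.21,20]], newtons=15)

```text
t: 4.67
tcp_pos: [0.5332, 0.3178, 0.1428]
eef_rot: [0.953, 0.302, -0.001, 0.0]
wrist_force: [0.1, 0.7, -0.2]
finger_gap: 0.553
gripper_force: 0.0
```

```bash
python3 - <<'E'
from fit import *
np.set_printoptions(precision=4,suppress=True)
for u,v in((175,430),(500,398)):print(onz("side",np.array([215.5+u/10,179.5+v/10]),0))
s=sense();print(s["t"],s["tcp_pos"],s["eef_rot"],s["joint_pos"],s["finger_gap"])
im=snapshot("side");off=(205,150);im=cv2.resize(im[150:225,205:305],None,fx=7,fy=7,interpolation=cv2.INTER_CUBIC)
cv2.imwrite("pics/sw.png",im)
p=proj("side",s["tcp_pos"]);print((p-[205,150])*7, (proj("side",[.534,.318,.082])-[205,150])*7)
E
```

```text
[0.4649 0.1525 0.    ]
[0.5927 0.145  0.    ]
4.6667 [0.5332 0.3178 0.1428] [ 0.9532  0.3023 -0.0011  0.    ] [0.3581 0.4563 1.481  0.     1.2064 1.3146] 0.553028139780341
[236.3531 157.532 ] [239.6182 256.299 ]
```

View pics/sw.png

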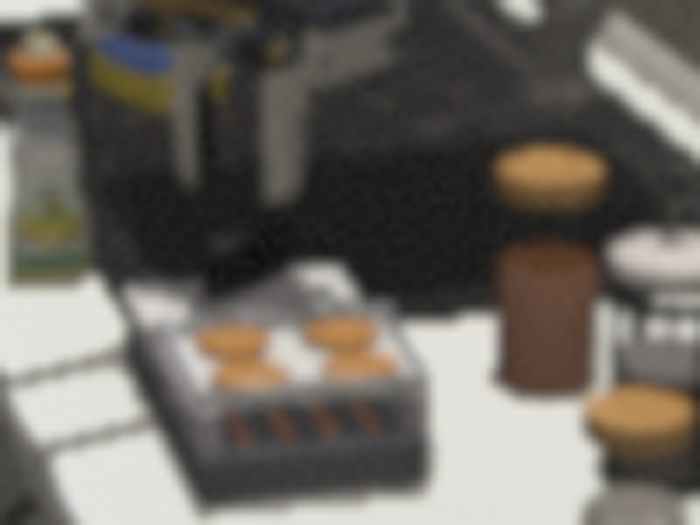

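arm_command(motion=[[0.45,0.003,0.002,-0.03,0],[0.45,0.003,0.002,-0.056,0],[0.45,0.003,0.002,-0.056,0],[1,0.003,0.002,-0.056,0],[1,0.003,0.002,-0.056,0],[1,0.003,0.002,-0.056,0],[1,0.003,0.002,-0.056,0],[1,0.003,0.002,-0.056,0]], newtons=15)

```text
t: 5.38
tcp_pos: [0.5373, 0.3207, 0.0914]
eef_rot: [0.953, 0.303, 0.001, -0.0]
wrist_force: [-0.1, 0.3, -0.3]
finger_gap: 0.241
gripper_force: 0.0
```

arm_command(motion=[[1,0,0,0,0],[1,0,0,0,0],[1,0,0,0,0],[1,0,0,0,0]], newtons=25)

```text
t: 5.72
tcp_pos: [0.5371, 0.3206, 0.091]
eef_rot: [0.953, 0.303, 0.001, -0.0]
wrist_force: [-1.5, 0.0, 6.9]
finger_gap: 0.197
gripper_force: 24.8
```

arm_command(motion=[[1,0,0,0,-6],[1,0,0,0,-12],[1,0,0,0,-18],[1,0,0,0,-24],[1,0,0,0,-30],[1,0,0,0,-36],[1,0,0,0,-42],[1,0,0,0,-42]])

```text
t: 6.38
tcp_pos: [0.5372, 0.3201, 0.091]
eef_rot: [0.998, -0.062, 0.001, -0.0]
wrist_force: [-0.6, -2.3, 6.6]
finger_gap: 0.192
gripper_force: 24.6
```

arm_command(motion=[[1,0,0,0,-6],[1,0,0,0,-12],[1,0,0,0,-18],[1,0,0,0,-24],[1,0,0,0,-30],[1,0,0,0,-35],[1,0,0,0,-39],[1,0,0,0,-39]])

```text
t: 7.05
tcp_pos: [0.537, 0.3197, 0.091]
eef_rot: [0.921, -0.39, 0.001, 0.0]
wrist_force: [-1.2, -2.7, 8.3]
finger_gap: 0.195
gripper_force: 25.4
```

arm_command(motion=[[0.5,0,0,0,0],[0.5,0,0,0,0],[0.5,0,0,0,0],[0.5,0,0,0.03,0],[0.5,0,0,0.06,0],[0.5,0,0,0.1,0],[0.5,0,0,0.13,0],[0.5,-0.01,-0.035,0.14,7]])

```text
t: 7.72
tcp_pos: [0.5297, 0.2899, 0.235]
eef_rot: [0.943, -0.331, 0.004, -0.004]
wrist_force: [0.7, -0.6, 0.8]
finger_gap: 0.498
gripper_force: 0.0
```

arm_command(motion=[[0.3,-0.006,-0.035,0,7],[0.3,-0.012,-0.07,0.01,14],[0.3,-0.018,-0.105,0.02,21],[0.3,-0.024,-0.14,0.02,28],[0.3,-0.03,-0.175,0.02,35],[0.3,-0.036,-0.21,0.02,42],[0.3,-0.042,-0.245,0.02,49],[0.3,-0.048,-0.28,0.02,56]])

```text
t: 8.38
tcp_pos: [0.4789, 0.0089, 0.2496]
eef_rot: [0.991, 0.132, 0.0, -0.0]
wrist_force: [0.1, -0.2, -0.4]
finger_gap: 0.705
gripper_force: 0.0
```

```bash
python3 - <<'E'
from fit import *
np.set_printoptions(precision=4,suppress=True)
im=snapshot("top");im2=snapshot("side")
a=cv2.resize(im[185:235,190:255],(520,400),interpolation=cv2.INTER_CUBIC)
b=cv2.resize(im2[250:310,240:290],(280,336),interpolation=cv2.INTER_CUBIC)
c=np.zeros((400,800,3),np.uint8);c[:,:520]=a;c[:336,520:]=b;cv2.imwrite("pics/chk.png",c)
for c in("side","top"):
  for n,z in(("turner",0),("turner_grip",.046),("switch_grip",.082)):
    for k in landmark_of(c,n)[:2]:print(n,c,np.round(k["centre"],1),round(k["conf"],2),onz(c,k["centre"],z)[:2])
s=sense();print(s["t"],s["tcp_pos"],s["eef_rot"],s["joint_pos"])
E
```

```text
turner side [265.6 272.2] 0.56 [ 0.47  -0.246]
turner_grip side [263.9 277.2] 0.69 [ 0.4327 -0.3479]
switch_grip side [241.2 185.8] 0.67 [0.5443 0.3254]
switch_grip side [284.4 328.8] 0.26 [ 0.391  -0.6367]
turner top [344.3 258.3] 0.94 [ 0.4677 -0.247 ]
turner_grip top [369.7 265.4] 0.64 [ 0.4341 -0.346 ]
8.7833 [0.4797 0.0114 0.2496] [ 0.9916  0.1295 -0.     -0.0002] [-0.2095  0.1215  1.6719  0.0004  1.3484  1.1015]
```

View pics/chk.png

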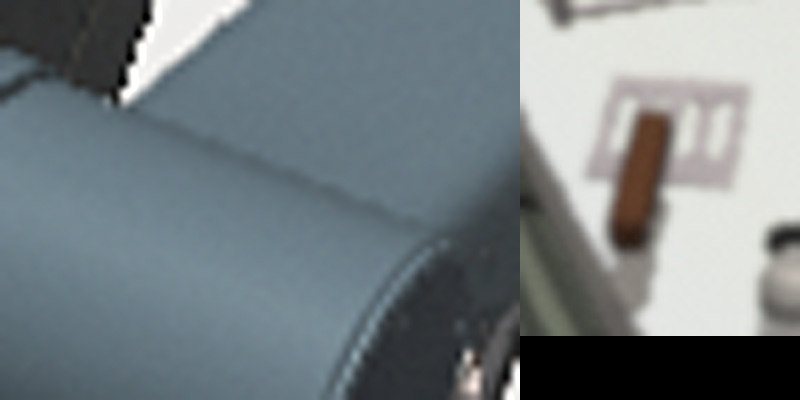

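arm_command(motion=[[0.2,-0.006,-0.04,0,7],[0.2,-0.012,-0.08,0,14],[0.2,-0.018,-0.12,0,21],[0.2,-0.024,-0.16,0,28],[0.2,-0.03,-0.2,0,35],[0.2,-0.036,-0.24,0,42],[0.2,-0.042,-0.28,0,49],[0.2,-0.046,-0.32,0,52]])

```text
t: 9.45
tcp_pos: [0.4372, -0.2832, 0.2497]
eef_rot: [0.838, 0.546, 0.0, -0.0]
wrist_force: [1.3, 0.9, -0.8]
finger_gap: 0.801
gripper_force: 0.0
```

arm_command(motion=[[0.2,-0.001,-0.037,-0.03,0],[0.2,-0.001,-0.037,-0.07,0],[0.2,-0.001,-0.037,-0.11,0],[0.2,-0.001,-0.037,-0.14,0],[0.2,-0.001,-0.037,-0.14,0]])

```text
t: 9.87
tcp_pos: [0.4334, -0.3156, 0.1032]
eef_rot: [0.84, 0.543, -0.001, -0.006]
wrist_force: [-0.4, 0.7, 0.3]
finger_gap: 0.799
gripper_force: 0.0
```

```bash
python3 - <<'E'
from fit import *
np.set_printoptions(precision=4,suppress=True)
s=sense();print(s["t"],s["tcp_pos"],s["eef_rot"],s["joint_pos"])
im=snapshot("top");im2=snapshot("side")
for c in("side","top"):
  for n,z in(("turner",0),("turner_grip",.046),("switch_grip",.082),("tray",.06),("grill",0),("grill_tray_place",.06)):
    for k in landmark_of(c,n)[:1]:print(n,c,np.round(k["centre"],1),round(k["conf"],2),onz(c,k["centre"],z)[:2])
cv2.imwrite("pics/t2.png",im);cv2.imwrite("pics/s2.png",im2)
E
```

```text
9.8667 [ 0.4334 -0.3156  0.1032] [ 0.8396  0.5432 -0.0009 -0.0064] [-0.8377  0.3677  1.7336  0.0002  1.0532 -0.4156]
turner side [268.3 272.1] 0.87 [ 0.4781 -0.2479]
turner_grip side [260.1 274.8] 0.76 [ 0.4264 -0.3318]
switch_grip side [243.4 187.5] 0.47 [0.5475 0.3026]
tray side [248.2 201.4] 0.81 [0.5393 0.2007]
grill side [245.7 220.5] 0.89 [0.5162 0.1565]
grill_tray_place side [246.5 202.9] 0.75 [0.5287 0.1873]
turner top [344.3 260.3] 0.85 [ 0.4588 -0.2483]
turner_grip top [365.  267.8] 0.84 [ 0.4199 -0.3295]
switch_grip top [210.5 206.1] 0.48 [0.5416 0.3245]
tray top [241.3 216.7] 0.56 [0.5327 0.1938]
grill_tray_place top [238.3 218.8] 0.76 [0.5203 0.2031]
```

```bash
python3 - <<'E'
from h import *
s=sense();print(s["t"],s["tcp_pos"],s["eef_rot"])
E
```

```text
10.5667 [ 0.4359951  -0.31987266  0.10997419] [8.39746217e-01 5.42979039e-01 3.01098603e-05 2.32174127e-04]
```

arm_command(motion=[[0.2,-0.01,-0.025,-0.02,0],[0.2,-0.01,-0.025,-0.045,0],[0.2,-0.01,-0.025,-0.065,0],[0.2,-0.01,-0.025,-0.065,0],[0.6,-0.01,-0.025,-0.065,0],[0.6,-0.01,-0.025,-0.065,0],[1,-0.01,-0.025,-0.065,0],[1,-0.01,-0.025,-0.065,0]], newtons=60)

```text
t: 11.23
tcp_pos: [0.4267, -0.3454, 0.0461]
eef_rot: [0.84, 0.543, 0.0, 0.001]
wrist_force: [-0.4, 0.1, 0.1]
finger_gap: 0.562
gripper_force: 0.0
```

arm_command(motion=[[1,0,0,0,0],[1,0,0,0,0],[1,0,0,0,0],[1,0,0,0,0],[1,0,0,0,0],[1,0,0,0,0]])

```text
t: 11.73
tcp_pos: [0.4261, -0.345, 0.0449]
eef_rot: [0.84, 0.543, 0.0, 0.0]
wrist_force: [0.7, 0.4, 1.6]
finger_gap: 0.233
gripper_force: 59.7
```

arm_command(motion=[[1,0,0,0.02,0],[1,0,0,0.05,0],[1,0.01,0.035,0.07,3],[1,0.02,0.07,0.07,6],[1,0.03,0.105,0.07,9],[1,0.04,0.14,0.07,12],[1,0.05,0.175,0.07,15],[1,0.06,0.2,0.07,18]])

```text
t: 12.4
tcp_pos: [0.4853, -0.1417, 0.1143]
eef_rot: [0.743, 0.669, -0.0, -0.001]
wrist_force: [0.5, -0.4, -2.1]
finger_gap: 0.234
gripper_force: 59.7
```

arm_command(motion=[[1,0.01,0.03,0,2],[1,0.02,0.06,0,3],[1,0.03,0.085,0,3],[1,0.03,0.085,0,3]])

```text
t: 12.73
tcp_pos: [0.5166, -0.0555, 0.1144]
eef_rot: [0.725, 0.688, 0.001, -0.001]
wrist_force: [-0.8, 0.5, -2.1]
finger_gap: 0.233
gripper_force: 59.7
```

```bash
cat > m.py <<'E'
from fit import *
import sys
np.set_printoptions(precision=4,suppress=True)
def pics():
    return {c:snapshot(c) for c in("side","top")}
def lm(names,n=3):
    R={}
    for _ in range(n):
        pics()
        for c in("side","top"):
            for nm in names:
                l=landmark_of(c,nm)
                if l and l[0]["conf"]>.4:R.setdefault((nm,c),[]).append(l[0]["centre"])
    return {k:np.median(v,0) for k,v in R.items()},R
def st():
    s=sense();q=s["eef_rot"];print(round(s["t"],2),s["tcp_pos"],"yaw",round(2*np.degrees(np.arctan2(q[1],q[0])),2),"F",s["wrist_force"],"gap",round(s["finger_gap"],3),s["gripper_force"]);return s
E
python3 - <<'E'
from m import *
s=st();M,R=lm(["turner","tray","grill","stand"],3)
z=s["tcp_pos"][2]
for k,v in M.items():
    zz={"turner":z-.045,"tray":.06}.get(k[0],0)
    print(k,len(R[k]),v,np.std(R[k],0),onz(k[1],v,zz)[:2])
for n in("turner","tray","grill","stand"):
    if (n,"side") in M and (n,"top") in M:print(n,*tri(M[n,"side"],M[n,"top"]))
for c in("side","top"):cv2.imwrite(f"pics/{c}3.png",snapshot(c))
st()
E
```

```text
12.73 [ 0.5166 -0.0555  0.1144] yaw 86.98 F [-0.772   0.5176 -2.12  ] gap 0.233 59.73610281944275
('turner', 'side') 3 [255.8 212.8] [1.3275 1.5297] [0.5288 0.0596]
('tray', 'side') 3 [244.4 202.3] [1.484  0.5715] [0.5226 0.1958]
('grill', 'side') 3 [244.2 217.4] [1.1086 1.2961] [0.5186 0.1875]
('stand', 'side') 3 [256.8 244.5] [0.3682 1.2754] [ 0.4983 -0.0547]
('turner', 'top') 3 [273.6 225.2] [1.2284 0.8731] [0.5165 0.0548]
('tray', 'top') 3 [238.7 217. ] [1.8909 1.4306] [0.529  0.2038]
('grill', 'top') 3 [239.6 223.5] [0.6976 3.088 ] [0.5341 0.2057]
('stand', 'top') 3 [300.6 242. ] [0.33   1.1314] [ 0.5028 -0.0611]
turner [0.5229 0.0551 0.0688] 0.010478049983030334
tray [0.5271 0.204  0.058 ] 0.005325100259711202
grill [ 0.5293  0.2062 -0.005 ] 0.013268603405488518
stand [ 0.4981 -0.0615  0.0045] 0.003979105341110724
14.33 [ 0.5159 -0.0598  0.1147] yaw 86.78 F [ 0.1034  0.2654 -1.4506] gap 0.232 59.7350013256073
```

arm_command(motion=[[1,0,0,-0.01,0],[1,0,0.012,-0.02,0],[1,0,0.024,-0.023,0],[1,0,0.024,-0.023,0],[1,0,0.024,-0.023,0]])

```text
t: 14.75
tcp_pos: [0.5153, -0.0345, 0.091]
eef_rot: [0.726, 0.688, -0.0, -0.001]
wrist_force: [0.4, -0.3, -1.6]
finger_gap: 0.231
gripper_force: 59.7
```

```bash
python3 - <<'E'
from m import *
s=st();I=pics()
a=I["top"][188:248,192:282];b=I["side"][178:238,210:280]
for c in I:cv2.imwrite(f"pics/{c}4.png",I[c])
a=cv2.resize(a,None,fx=5,fy=5,interpolation=cv2.INTER_CUBIC);b=cv2.resize(b,None,fx=5,fy=5,interpolation=cv2.INTER_CUBIC)
c=np.vstack([a,np.hstack([b,np.zeros((300,100,3),np.uint8)])])
cv2.imwrite("pics/v4.png",c)
E
```

```text
14.75 [ 0.5153 -0.0345  0.091 ] yaw 86.89 F [ 0.4412 -0.26   -1.6139] gap 0.231 59.73533749580383
```

View pics/v4.png

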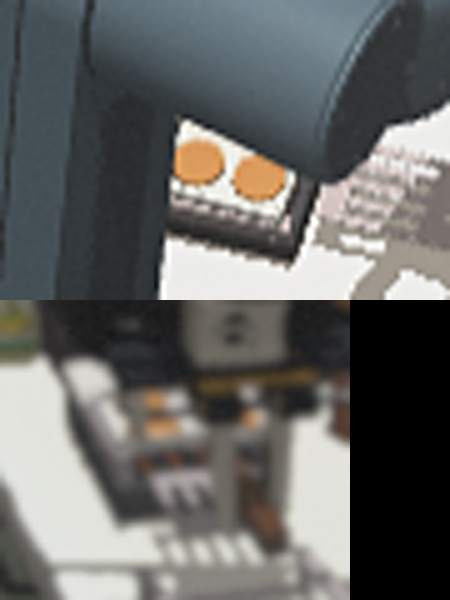

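```bash
python3 - <<'E'
from m import *
print("blade FL top",onz("top",np.array([192-.5+63,188-.5+49]),.049),"side",onz("side",np.array([209.5+150/5,177.5+180/5]),.049))
print("pred px",(proj("top",[.4843,.1275,.049])-[191.5,187.5])*5,(proj("side",[.4843,.1275,.049])-[209.5,177.5])*5+[0,300])
for c in("top","side"):
  o=np.array([191.5,187.5]) if c=="top" else np.array([209.5,177.5])
  for p in([.529,.206],):
    for l in((-.067,-.0625,0),(-.067,-.0625,.036),(.067,-.0625,0)):
      t=np.radians(-3.3);w=[p[0]+np.cos(t)*l[0]-np.sin(t)*l[1],p[1]+np.sin(t)*l[0]+np.cos(t)*l[1],l[2]]
      print(c,"grill",l,(proj(c,w)-o)*5+([0,300] if c=="side" else [0,0]))
# edge lines in images
for c in("side","top"):
    pass
E
```

```text
blade FL top [0.4603 0.1205 0.049 ] side [0.4825 0.1179 0.049 ]
pred px [313.9264 218.1021] [149.0998 474.9749]
top grill (-0.067, -0.0625, 0) [285.1315 270.3179]
top grill (-0.067, -0.0625, 0.036) [282.7275 248.5785]
top grill (0.067, -0.0625, 0) [333.7175 137.1804]
side grill (-0.067, -0.0625, 0) [110.843  528.5605]
side grill (-0.067, -0.0625, 0.036) [109.647 485.01 ]
side grill (0.067, -0.0625, 0) [281.4758 511.6247]
```

arm_command(motion=[[1,0.003,0.0,0,0],[1,0.004,0.015,0,0],[1,0.005,0.03,0,0],[1,0.006,0.045,0,0],[1,0.006,0.055,0,0],[1,0.006,0.055,0,0]])

```text
t: 15.35
tcp_pos: [0.5221, 0.0205, 0.0919]
eef_rot: [0.726, 0.687, 0.0, -0.0]
wrist_force: [0.2, -0.2, -1.4]
finger_gap: 0.233
gripper_force: 59.7
```

arm_command(motion=[[1,0.001,0.015,-0.001,0],[1,0.002,0.03,-0.001,0],[1,0.003,0.045,-0.001,0],[1,0.004,0.055,-0.001,0],[1,0.004,0.063,-0.001,0],[1,0.004,0.063,-0.001,0]])

```text
t: 15.85
tcp_pos: [0.526, 0.083, 0.0907]
eef_rot: [0.726, 0.687, 0.0, -0.0]
wrist_force: [0.4, -0.2, -1.2]
finger_gap: 0.235
gripper_force: 59.7
```

```bash
python3 - <<'E'
from m import *
st();M,R=lm(["tray","turner"],3)
for k,v in M.items(): print(k,len(R[k]),v,np.std(R[k],0),onz(k[1],v,.06 if k[0]=="tray" else .046)[:2])
if len(M)>3:print(tri(M["tray","side"],M["tray","top"]))
st()
E
```

```text
15.85 [0.526  0.083  0.0907] yaw 86.84 F [ 0.4457 -0.2071 -1.1933] gap 0.235 59.735596776008606
('tray', 'side') 3 [247.3 201.8] [1.9602 0.6128] [0.5348 0.1976]
('turner', 'side') 3 [248.5 205.5] [0.4497 0.8014] [0.5381 0.1926]
('tray', 'top') 3 [241.4 216.1] [0.3682 1.0231] [0.5356 0.1942]
('turner', 'top') 3 [243.9 221.5] [10.5869  2.4418] [0.5209 0.1806]
(array([0.5341, 0.1937, 0.0618]), np.float64(0.0007793349918627011))
16.75 [0.5259 0.0822 0.0907] yaw 86.78 F [-0.4489  1.1659 -2.2627] gap 0.23 59.735190868377686
```

arm_command(motion=[[1,0,0,0.004,0],[1,0,0,0.008,0],[1,0,0,0.011,0],[1,0,0,0.013,0],[1,0,0,0.015,0],[1,0,0,0.018,0],[1,0,0,0.022,0],[1,0,0,0.022,0]])

```text
t: 17.42
tcp_pos: [0.5264, 0.0822, 0.1135]
eef_rot: [0.727, 0.687, 0.0, 0.0]
wrist_force: [-0.1, 0.6, -3.0]
finger_gap: 0.233
gripper_force: 59.7
```

```bash
python3 - <<'E'
from m import *
s=st();print(s["ft_torque"])
E
```

```text
17.42 [0.5264 0.0822 0.1135] yaw 86.78 F [-0.1163  0.5946 -2.993 ] gap 0.233 59.73465621471405
[-0.2921 -0.0791 -0.0034]
```

arm_command(motion=[[1,0,0,0.004,0],[1,0,0,0.01,0],[1,0,0,0.016,0],[1,0,-0.002,0.022,0],[1,0,-0.006,0.025,0],[1,-0.001,-0.012,0.025,0],[1,-0.0015,-0.02,0.025,0.4],[1,-0.0025,-0.03,0.025,0.7]])

```text
t: 18.08
tcp_pos: [0.5232, 0.0515, 0.1375]
eef_rot: [0.722, 0.692, -0.0, -0.0]
wrist_force: [-0.5, 0.2, -3.2]
finger_gap: 0.235
gripper_force: 59.7
```

```bash
python3 - <<'E'
from m import *
s=st();print(s["ft_torque"])
M,R=lm(["tray","stand"],3)
for k,v in M.items(): print(k,len(R[k]),v,np.std(R[k],0))
for n in("tray","stand"):
    if (n,"side") in M and (n,"top") in M:print(n,*tri(M[n,"side"],M[n,"top"]))
I=pics()
for c in I:cv2.imwrite(f"pics/{c}5.png",I[c])
st()
E
```

```text
18.08 [0.5232 0.0515 0.1375] yaw 87.54 F [-0.5073  0.2312 -3.1848] gap 0.235 59.7345095872879
[-0.34   -0.057  -0.0545]
('tray', 'side') 3 [248.  198.3] [1.808  1.1264]
('stand', 'side') 3 [257.8 244.5] [1.4522 0.5558]
('tray', 'top') 3 [246.  215.3] [0.8957 1.9816]
('stand', 'top') 3 [298.8 240.1] [0.8179 0.7257]
tray [0.53   0.1717 0.0841] 0.0016987364589239635
stand [ 0.5059 -0.0522 -0.0001] 0.007263624501002724
19.08 [0.5235 0.0522 0.1377] yaw 87.48 F [-0.5463  1.1502 -3.1259] gap 0.233 59.73469018936157
```

arm_command(motion=[[1,-0.0003,-0.004,0,0.1],[1,-0.0008,-0.012,0,0.3],[1,-0.002,-0.024,0,0.5],[1,-0.003,-0.038,0,0.8],[1,-0.0045,-0.053,0,1.1],[1,-0.006,-0.068,0,1.4],[1,-0.007,-0.083,0,1.7],[1,-0.008,-0.098,0,2.0]])

```text
t: 19.75
tcp_pos: [0.5153, -0.0473, 0.1377]
eef_rot: [0.71, 0.704, -0.0, 0.0]
wrist_force: [-0.5, 0.2, -3.5]
finger_gap: 0.233
gripper_force: 59.7
```

arm_command(motion=[[1,-0.001,-0.015,0,0.3],[1,-0.0025,-0.03,0,0.6],[1,-0.004,-0.045,0,0.9],[1,-0.0055,-0.06,0,1.2],[1,-0.007,-0.075,0,1.5],[1,-0.0085,-0.088,0,1.7],[1,-0.0095,-0.098,0,1.9],[1,-0.01,-0.104,0,1.9]])

```text
t: 20.42
tcp_pos: [0.5052, -0.1515, 0.1377]
eef_rot: [0.699, 0.715, -0.0, 0.0]
wrist_force: [-0.2, -0.4, -1.8]
finger_gap: 0.233
gripper_force: 59.7
```

```bash
python3 - <<'E'
from m import *
s=st();print(s["ft_torque"])
M,R=lm(["tray","stand","turner"],4)
for k,v in M.items(): print(k,len(R[k]),v,np.std(R[k],0))
for n in("tray","stand","turner"):
    if (n,"side") in M and (n,"top") in M:print(n,*tri(M[n,"side"],M[n,"top"]))
I=pics()
for c in I:cv2.imwrite(f"pics/{c}6.png",I[c])
st()
E
```

```text
20.42 [ 0.5052 -0.1515  0.1377] yaw 91.32 F [-0.2129 -0.409  -1.7966] gap 0.233 59.7342449426651
[-0.3097 -0.0806  0.0128]
('tray', 'side') 4 [257.75 217.8 ] [6.0229 0.4416]
('stand', 'side') 4 [256.15 245.05] [1.1054 1.207 ]
('turner', 'side') 4 [257.8  217.55] [1.18   0.3269]
('tray', 'top') 4 [294.4 231. ] [1.1424 0.5804]
('stand', 'top') 4 [299.3  241.75] [0.8955 1.3096]
('turner', 'top') 4 [296.35 232.55] [0.3897 1.3217]
tray [ 0.5037 -0.0337  0.088 ] 0.01078117888016637
stand [ 0.4987 -0.0558  0.0004] 0.00685038023637221
turner [ 0.499  -0.043   0.0919] 0.015640388708566516
22.12 [ 0.5055 -0.1498  0.1377] yaw 91.38 F [-0.3022  0.0505 -2.1505] gap 0.234 59.73457396030426
```

arm_command(motion=[[1,0,-0.004,0,0],[1,-0.001,-0.011,-0.003,0],[1,-0.001,-0.018,-0.01,0],[1,-0.001,-0.0215,-0.02,0],[1,-0.001,-0.0215,-0.03,0],[1,-0.001,-0.0215,-0.04,0],[1,-0.001,-0.0215,-0.046,0],[1,-0.001,-0.0215,-0.046,0]])

```text
t: 22.78
tcp_pos: [0.5031, -0.1704, 0.0894]
eef_rot: [0.699, 0.716, -0.0, -0.002]
wrist_force: [-1.0, -0.4, -3.1]
finger_gap: 0.234
gripper_force: 59.7
```

```bash
python3 - <<'E'
from m import *
s=st()
M,R=lm(["tray","stand"],5)
for k,v in M.items(): print(k,len(R[k]),v,np.std(R[k],0),onz(k[1],v,.05 if k[0]=="tray" else 0))
for n in("tray","stand"):
    if (n,"side") in M and (n,"top") in M:print(n,*tri(M[n,"side"],M[n,"top"]))
I=pics()
for c in I:cv2.imwrite(f"pics/{c}7.png",I[c])
# side: tray orange/bright; print predicted rail ends vs gradient profile across rails
st()
E
```

```text
22.78 [ 0.5031 -0.1704  0.0894] yaw 91.37 F [-0.9584 -0.3514 -3.1258] gap 0.234 59.73427712917328
('tray', 'side') 5 [256.8 230.3] [0.8546 1.9549] [ 0.5011 -0.0464  0.05  ]
('stand', 'side') 5 [257.9 243.2] [0.9516 1.4375] [ 0.5049 -0.0462  0.    ]
('tray', 'top') 5 [300.5 237.3] [0.5886 1.1822] [ 0.4962 -0.06    0.05  ]
('stand', 'top') 5 [297.5 238.4] [55.8541  9.8321] [ 0.5167 -0.0453  0.    ]
tray [ 0.4952 -0.0604  0.0558] 0.003976705691076986
stand [ 0.5095 -0.0457  0.0022] 0.010293034880853506
24.38 [ 0.5045 -0.1713  0.0917] yaw 91.37 F [ 0.1874  0.4838 -2.5818] gap 0.236 59.734434485435486
```

arm_command(motion=[[1,0,0,-0.004,0],[1,0,0,-0.009,0],[1,0,0,-0.013,0],[1,0,0,-0.016,0],[1,0,0,-0.019,0],[1,0,0,-0.023,0],[1,0,0,-0.027,0],[1,0,0,-0.027,0]])

```text
t: 25.05
tcp_pos: [0.504, -0.171, 0.0638]
eef_rot: [0.699, 0.716, -0.0, -0.001]
wrist_force: [-0.4, 1.5, -1.2]
finger_gap: 0.233
gripper_force: 59.7
```

```bash
python3 - <<'E'
from m import *
s=st();print(s["ft_torque"])
M,R=lm(["tray"],4)
for k,v in M.items(): print(k,len(R[k]),v,np.std(R[k],0),onz(k[1],v,.034))
print(tri(M["tray","side"],M["tray","top"]))
I=pics()
for c in I:cv2.imwrite(f"pics/{c}8.png",I[c])
s=st();print(s["ft_torque"])
E
```

```text
25.05 [ 0.504  -0.171   0.0638] yaw 91.37 F [-0.3698  1.4766 -1.1786] gap 0.233 59.73536252975464
[-0.1676 -0.0394  0.0133]
('tray', 'side') 4 [257.  236.3] [0.3905 0.7714] [ 0.4976 -0.0602  0.034 ]
('tray', 'top') 4 [300.8 237.9] [2.35   0.8958] [ 0.5028 -0.0606  0.034 ]
(array([ 0.4994, -0.0607,  0.0354]), np.float64(0.00451425434651998))
25.95 [ 0.5045 -0.1713  0.0647] yaw 91.37 F [-0.7885 -0.2547 -0.9641] gap 0.234 59.735185503959656
[-0.1878 -0.1067 -0.0102]
```

arm_command(motion=[[1,0,-0.005,0,0],[1,0.0003,-0.013,0,0],[1,0.0006,-0.023,0,0],[1,0.001,-0.034,0,0],[1,0.001,-0.045,0,0],[1,0.0013,-0.056,0,0],[1,0.0016,-0.067,0,0],[1,0.002,-0.078,0,0]])

```text
t: 26.62
tcp_pos: [0.5064, -0.2508, 0.0646]
eef_rot: [0.699, 0.715, -0.0, 0.0]
wrist_force: [0.7, -0.1, -1.4]
finger_gap: 0.227
gripper_force: 59.7
```

arm_command(motion=[[1,0.0003,-0.012,0,0],[1,0.0006,-0.027,0,0],[1,0.001,-0.042,0,0],[1,0.0013,-0.057,0,0],[1,0.0016,-0.072,0,0],[1,0.002,-0.086,0,0],[1,0.002,-0.092,0,0],[1,0.002,-0.092,0,0]])

```text
t: 27.28
tcp_pos: [0.5084, -0.3433, 0.0646]
eef_rot: [0.699, 0.715, -0.0, 0.0]
wrist_force: [0.6, 0.1, -1.5]
finger_gap: 0.235
gripper_force: 59.7
```

```bash
python3 - <<'E'
from m import *
s=st()
M,R=lm(["tray","turner","stand","salt_shaker","switch_grip","grill"],4)
for k,v in M.items(): print(k,len(R[k]),v,np.std(R[k],0),onz(k[1],v,{"tray":.034,"turner":.02,"switch_grip":.082}.get(k[0],0)))
I=pics()
for c in I:cv2.imwrite(f"pics/{c}9.png",I[c])
# switch: dark bar orientation in disc region, top view
for c in("top0","top9"):
    im=cv2.imread(f"pics/{c}.png").astype(int)[196:222,198:226].max(2)
    print(c);print("\n".join("".join("#" if x<90 else "+" if x<170 else "." for x in r) for r in im))
st()
E
```

```text
27.28 [ 0.5084 -0.3433  0.0646] yaw 91.28 F [ 0.5594  0.1101 -1.4901] gap 0.235 59.735376834869385
('tray', 'side') 3 [258. 235.] [0.9741 0.3682] [ 0.5038 -0.0513  0.034 ]
('turner', 'side') 4 [274.6  262.75] [0.9284 0.63  ] [ 0.5039 -0.2317  0.02  ]
('stand', 'side') 4 [257.7 244.7] [0.6982 1.8102] [ 0.5009 -0.0571  0.    ]
('salt_shaker', 'side') 4 [288.85 327.9 ] [1.0356 1.495 ] [ 0.4416 -0.5325  0.    ]
('switch_grip', 'side') 3 [275.6 263.3] [19.6347 56.7082] [ 0.4691 -0.3427  0.082 ]
('grill', 'side') 4 [245.4  217.95] [40.8068 15.6174] [0.5217 0.1809 0.    ]
('tray', 'top') 4 [300.5 239.7] [1.7484 0.9341] [ 0.4943 -0.061   0.034 ]
('turner', 'top') 4 [341.8 248.9] [0.7665 1.85  ] [ 0.4967 -0.2303  0.02  ]
('stand', 'top') 4 [299.4 239.5] [27.2229 21.805 ] [ 0.5133 -0.054   0.    ]
('salt_shaker', 'top') 4 [416.05 274.95] [0.9657 1.6078] [ 0.4563 -0.5343  0.    ]
('switch_grip', 'top') 4 [209.8  204.95] [11.2422  7.2768] [0.5464 0.329  0.082 ]
('grill', 'top') 4 [238.8  223.95] [27.188   6.1341] [0.5312 0.2084 0.    ]
top0
#######.....................
#######...................
[... 855 characters left out ...]
.............+........
#####............+###.......
#####..........+#####+......
####........++########......
####......+++#########......
###.....++#++#########+.....
###....+#++++#########+.....
###...+.+++#########+.......
##....+++##########.........
##...+#+#########......+...+
##...+#########............+
#.....########........+....+
#.....######..........+...+#
......##.............+....+#
......+#............+.....#+
....+...++........+......+++
...+......+++...+++......##+
........................+#++
..................+.....+#++
..................++....##++
.......................+##++
30.18 [ 0.5085 -0.3413  0.0647] yaw 91.38 F [ 0.2793 -0.7092 -1.694 ] gap 0.232 59.73495841026306
```

arm_command(motion=[[1,0,0,-0.005,0],[1,0,0,-0.01,0],[1,0,0,-0.014,0],[1,0,0,-0.017,0],[1,0,0,-0.0195,0],[1,0,0,-0.0195,0],[1,0,0,-0.0195,0]], newtons=20)

```text
t: 30.77
tcp_pos: [0.5089, -0.3433, 0.0494]
eef_rot: [0.698, 0.716, -0.001, 0.002]
wrist_force: [-7.9, 2.7, 25.9]
finger_gap: 0.235
gripper_force: 20.0
```

arm_command(motion=[[1,0,0,0.002,0],[1,0,0,0.004,0],[1,0,0,0.004,0]], newtons=5)

```text
t: 31.02
tcp_pos: [0.5086, -0.3416, 0.0494]
eef_rot: [0.699, 0.715, 0.0, 0.0]
wrist_force: [-0.8, -2.2, 3.8]
finger_gap: 0.232
gripper_force: 5.0
```

Now release gently and rise straight up.

arm_command(motion=[[0.7,0,0,0,0],[0.6,0,0,0,0],[0.5,0,0,0,0],[0.4,0,0,0,0],[0.4,0,0,0,0],[0.4,0,0,0.01,0],[0.4,0,0,0.03,0],[0.4,0,0,0.06,0]])

```text
t: 31.68
tcp_pos: [0.507, -0.3399, 0.1077]
eef_rot: [0.699, 0.716, -0.0, -0.003]
wrist_force: [-0.2, -0.2, 0.7]
finger_gap: 0.601
gripper_force: 0.0
```

arm_command(motion=[[0.4,0,0,0.04,0],[0.4,0,0,0.08,0],[0.4,-0.01,-0.02,0.12,0],[0.4,-0.03,-0.04,0.16,0],[0.4,-0.06,-0.06,0.16,0],[0.4,-0.09,-0.08,0.16,0],[0.4,-0.12,-0.1,0.16,0],[0.4,-0.12,-0.1,0.16,0]])

```text
t: 32.35
tcp_pos: [0.3836, -0.4449, 0.2705]
eef_rot: [0.7, 0.714, -0.002, 0.0]
wrist_force: [0.9, -0.3, -0.2]
finger_gap: 0.599
gripper_force: 0.0
```

```bash
python3 - <<'E'
from m import *
s=st()
M,R=lm(["tray","turner","turner_grip","stand"],4)
for k,v in M.items(): print(k,len(R[k]),v,np.std(R[k],0),onz(k[1],v,{"tray":.034,"turner_grip":.046}.get(k[0],0)))
for n in("tray","turner","turner_grip","stand"):
    if (n,"side") in M and (n,"top") in M:print(n,*tri(M[n,"side"],M[n,"top"]))
# tray rim yaw: segment bright tray via orange biscuits in the top image
im=snapshot("top");cv2.imwrite("pics/top10.png",im);h=cv2.cvtColor(im,cv2.COLOR_BGR2HSV)
for nm,(x0,x1,y0,y1) in(("top",(270,335,205,260)),):
    m=cv2.inRange(h,(8,90,150),(25,255,255))[y0:y1,x0:x1];n,l,sx,ce=cv2.connectedComponentsWithStats(m)
    c=[onz("top",ce[i]+[x0,y0],.042)[:2] for i in range(1,n) if sx[i,4]>15];print("biscuits",np.array(c),np.mean(c,0))
m=cv2.inRange(cv2.cvtColor(cv2.imread("pics/top0.png"),cv2.COLOR_BGR2HSV),(8,90,150),(25,255,255))[195:240,225:262];n,l,sx,ce=cv2.connectedComponentsWithStats(m)
c=[onz("top",ce[i]+[225,195],.068)[:2] for i in range(1,n) if sx[i,4]>15];print("before",np.array(c),np.mean(c,0))
E
```

```text
32.35 [ 0.3836 -0.4449  0.2705] yaw 91.09 F [ 0.911  -0.2632 -0.1825] gap 0.599 0.0
('tray', 'side') 4 [255.85 236.25] [0.6745 0.7106] [ 0.494  -0.0587  0.034 ]
('turner', 'side') 4 [274.5 265.5] [0.9631 1.4036] [ 0.5096 -0.2141  0.    ]
('turner_grip', 'side') 4 [287.45 268.25] [1.9729 0.8382] [ 0.514  -0.3197  0.046 ]
('stand', 'side') 4 [260.25 246.95] [28.3678  5.2922] [ 0.5043 -0.0762  0.    ]
('tray', 'top') 4 [300.2  239.55] [1.2296 1.3007] [ 0.4948 -0.0597  0.034 ]
('turner', 'top') 4 [342.  252.1] [0.2046 1.8431] [ 0.4935 -0.2338  0.    ]
('turner_grip', 'top') 4 [369.25 247.7 ] [1.8337 0.9175] [ 0.5113 -0.3351  0.046 ]
('stand', 'top') 4 [320.8 247.1] [46.6455 15.5917] [ 0.4975 -0.146   0.    ]
tray [ 0.494  -0.0598  0.0347] 0.0007177254713183286
turner [ 0.4968 -0.2338  0.0083] 0.013815976047290367
turner_grip [ 0.5076 -0.3344  0.0544] 0.0019737244993907293
stand [ 0.4807 -0.1468  0.036 ] 0.0052094045602322624
biscuits [[ 0.4618 -0.0854]] [ 0.4618 -0.0854]
before [[0.5655 0.2232]
 [0.5623 0.1714]
 [0.5039 0.228 ]
 [0.5003 0.1753]] [0.533  0.1995]
```

arm_command(motion=[[0.4,0,0.03,0.01,0],[0.4,0,0.07,0.02,0],[0.4,0,0.11,0.03,0],[0.4,0,0.15,0.04,0],[0.4,0,0.19,0.05,0],[0.4,0,0.23,0.05,0],[0.4,0,0.27,0.05,0],[0.4,0,0.31,0.05,0]])

```text
t: 35.07
tcp_pos: [0.3881, -0.1296, 0.3196]
eef_rot: [0.699, 0.715, 0.0, 0.001]
wrist_force: [0.9, 0.7, -0.3]
finger_gap: 0.6
gripper_force: 0.0
```

arm_command(motion=[[0.4,0,0.04,0,0],[0.4,0,0.08,0,0],[0.4,0,0.12,0,0],[0.4,0,0.16,0,0],[0.4,0,0.2,0,0],[0.4,0,0.24,0,0],[0.4,0,0.28,0,0],[0.4,0,0.32,0,0]])

```text
t: 35.73
tcp_pos: [0.3879, 0.1908, 0.3196]
eef_rot: [0.699, 0.716, 0.0, 0.0]
wrist_force: [0.1, 0.1, 0.0]
finger_gap: 0.598
gripper_force: 0.0
```

arm_command(motion=[[0.4,0,0.04,0,0],[0.4,0,0.08,0,0],[0.4,0,0.12,0,0],[0.4,0,0.14,0,0]])

```text
t: 36.07
tcp_pos: [0.3876, 0.3327, 0.3191]
eef_rot: [0.698, 0.716, 0.001, -0.001]
wrist_force: [-0.1, 0.1, 0.3]
finger_gap: 0.597
gripper_force: 0.0
```

```bash
python3 - <<'E'
from m import *
st()
M,R=lm(["tray","turner","turner_grip","stand","oil_bottle","mustard_jar","pepper_mill"],2)
for k,v in M.items(): print(k,len(R[k]),v,onz(k[1],v,{"tray":.034,"turner_grip":.046}.get(k[0],0))[:2])
I=pics()
for c,(x0,x1,y0,y1) in dict(top=(270,335,205,260),side=(230,285,215,255)).items():
    cv2.imwrite(f"pics/{c}11.png",I[c])
    m=cv2.inRange(cv2.cvtColor(I[c],cv2.COLOR_BGR2HSV),(8,90,130),(25,255,255))[y0:y1,x0:x1];n,l,sx,ce=cv2.connectedComponentsWithStats(m)
    p=[onz(c,ce[i]+[x0,y0],.042)[:2] for i in range(1,n) if sx[i,4]>6];print(c,"biscuits",np.array(p),np.mean(p,0))
print("hob",onz("top",[377.7,260],0),onz("top",[391.7,165],0))
# ascii of the turner, top
g=I["top"].max(2)[235:275,325:395]
print("\n".join("".join("#" if x<120 else "+" if x<205 else "." for x in r) for r in g))
g=I["side"].max(2)[222:300,235:305]
print("\n".join("".join("#" if x<110 else "+" if x<195 else "." for x in r) for r in g))
E
```

```text
36.07 [0.3876 0.3327 0.3191] yaw 91.53 F [-0.0537  0.136   0.255 ] gap 0.597 0.0
('tray', 'side') 2 [257.45 236.1 ] [ 0.4995 -0.0592]
('turner', 'side') 2 [274.2  267.35] [ 0.5049 -0.2251]
('turner_grip', 'side') 2 [265.4 240.1] [ 0.5087 -0.1205]
('stand', 'side') 2 [257.35 243.4 ] [ 0.5026 -0.0471]
('oil_bottle', 'side') 2 [337.6 252.6] [ 0.7395 -0.194 ]
('mustard_jar', 'side') 2 [315.45 239.6 ] [ 0.7076 -0.0797]
('pepper_mill', 'side') 1 [313.1 246.2] [ 0.6795 -0.1253]
('tray', 'top') 2 [300.5  236.85] [ 0.5073 -0.0585]
('turner', 'top') 2 [342.3 250.5] [ 0.501  -0.2339]
('turner_grip', 'top') 2 [369.35 247.4 ] [ 0.5127 -0.3354]
('stand', 'top') 2 [299.6 239.5] [ 0.5135 -0.0548]
('oil_bottle', 'top') 2 [341.   201.05] [ 0.7395 -0.1926]
('mustard_jar', 'top') 2 [344.7 214.7] [ 0.6736 -0.2185]
('pepper_mill', 'top') 2 [327.1 212.7] [ 0.6672 -0.1437]
top biscuits [[ 0.5316 -0.027 ]
 [ 0.5316 -0.0789]
 [ 0.4692 -0.0275]
 [ 0.4699 -0.08  ]] [ 0.5006 -0.0533]
side biscuits [[ 0.5315 -0.0523]
 [ 0.4696 -0.0538]] [ 0.5006 -0.053 ]
hob [ 0.4892 -0.3792  0.    ] [ 0.9866 -0.3891  0.    ]
...
[... 7674 characters left out ...]
######++................................++###################
###+###########+++..............................++####################
################++..............................++####################
####+###########+++.............................+#####################
####+############++.............................++##++++##############
#################+++.............................++++++++#############
#####+############+++............................++++++++++###########
######+###########+++............................+++++++++++##########
######++###########++...........................++++++++++++##########
#######+###########+++.........................++++++++++++++#########
```

```bash
python3 - <<'E'
from m import *
tf=fit(stand,[.5,-.06,0])[2];q=[.506,-.231,np.radians(91.4)]
for c,o in(("side",[235,222]),("top",[325,235])):
    for l in((.05,.04,.003),(.05,-.04,.003),(-.065,-.04,.003),(-.065,.04,.003),(-.08,0,.058),(-.19,0,.058),(-.08,0,.034),(-.19,0,.034)):
        print(c,l,np.round(proj(c,tf(q,l))-o,1))
im=cv2.imread("pics/side11.png");h=cv2.cvtColor(im,cv2.COLOR_BGR2HSV)[255:305,275:315]
m=cv2.inRange(h,(0,90,30),(15,255,160));ys,xs=np.nonzero(m)
print("brown side cols/rows","\n"+"\n".join("".join("#" if x else "." for x in r) for r in m))
E
```

```text
side (0.05, 0.04, 0.003) [23.  40.1]
side (0.05, -0.04, 0.003) [46.4 36.2]
side (-0.065, -0.04, 0.003) [59.8 53.2]
side (-0.065, 0.04, 0.003) [35.  57.6]
side (-0.08, 0, 0.058) [49.6 41.6]
side (-0.19, 0, 0.058) [64. 60.]
side (-0.08, 0, 0.034) [49.4 48.7]
side (-0.19, 0, 0.034) [63.7 67.5]
top (0.05, 0.04, 0.003) [ 3.3 20.5]
top (0.05, -0.04, 0.003) [6.  3.4]
top (-0.065, -0.04, 0.003) [33.8  8.2]
top (-0.065, 0.04, 0.003) [31.7 25.4]
top (-0.08, 0, 0.058) [38.5 10.8]
top (-0.19, 0, 0.058) [66.5 15.6]
top (-0.08, 0, 0.034) [37.6 13.7]
top (-0.19, 0, 0.034) [65.3 18.4]
brown side cols/rows 
........................................
........................................
........................................
........................................
........................................
........................................
........................................
........................................
........................................
.........####...........................
.........#####..........................
.........#####..........................
.........#
[... 847 characters left out ...]
...
........................................
........................................
........................................
........................................
........................................
........................................
........................................
........................................
........................................
........................................
........................................
........................................
........................................
........................................
........................................
........................................
........................................
```

```bash
python3 -c "
from plant import *
print(sign_off())"
```

```text
the job is handed in; nothing more can be done
None
```

The job is handed in at about 38 s of 67 s: the switch is turned off, the tray sits level on both rails of the cooling stand, the turner lies flat on the worktop about 57 mm clear of the stand, and the gripper never touched the tray. I checked the end state from camera measurements, as my ten picture views were used up.

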